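Seat the keyed drive hub on the polishing spindle

TASK

Two upright polishing spindles stand on the armourer's bench. On one of them the drive hub is not home: it rides high, its two tabs lying on the rim of the drive cup. Turn that hub on its shaft until its tabs drop into the keyways and it sits fully down and level in the cup, let go of it, and leave the hub on the other spindle, which is already home, as it is.

Things in the scene. Friction and masses are not known exactly. Their poses are not given: they have to be found in the camera images.
- hub: Brass hub riding high on the shaft of 'spindle', about 0.35 kg, 42 mm tall: disc 48 mm across, 12 thick, with a tab at either end of its x axis, 12 wide, 12 thick, tips 40 mm from axis; on it a boss 40 along x, 32 along y (flats to grip), 30 tall. Bore 22. Origin: on axis at underside, z up. Starts 43 to 90 degrees off the keyways, either way; loose, turns freely; a half turn makes no difference.
- spindle: Spindle carrying 'hub', fixed, dark steel: flange 110 mm across, 8 thick; cup 84 across, rim 40 mm above bench, inside 54 across, floor 28 above bench. Two keyways 30 wide cut through the rim to the floor, at either end of its x axis. Fixed shaft 18 mm thick on the axis, top 90 above bench. Origin: on axis at bench, z up. Hub origin at 40 mm riding high; at 28 home, tabs flush with rim.
- hub2: An identical brass hub, loose but already home on the other, identical spindle, its tabs in the keyways and flush with the rim. Same axes and origin as 'hub'. To be left alone.
Things that resemble listed ones, but are neither listed nor needed, are in the scene too. What is shaped like the hub but pink, purple or turquoise is not meant.

How it is judged:
By the outcome, as a careful person would: the job done as asked, in the order asked, and still so for the second after the job is handed in, with the robot touching nothing.
It also fails if it takes over 35 s, if anything falls off the work surface, if the arm or the gripper's body presses on something with over 40 N, if the wrist force passes 120 N, or if a joint passes its speed limit or range.

ROBOT

A 6-joint arm with a two-finger parallel gripper is mounted at the origin on the work surface. World frame = base frame: x ahead of the robot, y to its left, z up, the work surface at z = 0. Lengths are in mm, angles in rad, forces in N, time in s.
With the tool pointing down it reaches from about 275 to 775 mm from the base axis. Payload 14.6 kg.
Tool frame: the origin (TCP) lies at the very end of the fingers, on their centre line; the grasp point (between the pads) lies env.hold_point_z behind it (env.hold_point_z is the distance from the TCP to the grasp point, in mm); z points along the fingers, y is the line along which they close (so a half turn about z gives the same grasp; the last joint's range is limited). The gripper opens to 85 mm and grips with 20 to 120 N. Pads are 22 mm wide; open, the fingers measure 114 mm over their backs; the gripper's body (76 mm by 85 mm) begins 54 mm behind the grasp point. The pads swing forward as they close: fully open they stand 13 mm farther back than shut.
Start: joints at [1.105, 0.263, -0.048, 1.259, 0, 1.415], TCP at [160.56, 499.849, 231.278] pointing down, gripper open.
Joint ranges: [-2.65, 2.65], [-0.89, 1.7], [-1.18, 1.37], [-2.13, 2.11], [-1.35, 1.29], [-3.14, 3.14]. Speed limits (rad/s): [1.89, 1.89, 2.57, 2.79, 3.14, 3.14].

INTERFACE

Orientations are given as a rotation vector (axis times angle).
In Python, from cell import env, optics gives the robot as it stands. The module is installed in compiled form; this text tells all that it offers.
- The arm moves only by the tool carry_out, never from a script. Its argument "series" is text: rows parted by semicolons, each of 5 numbers parted by spaces: the shift along the world's x, y, z in mm, then the turn about the world's z in rad, then the finger opening in mm, from 0 to 85.4. A call has 1 to 5 rows; each row shifts and turns the commanded pose from where the row before left it; what a row does not reach is not made up. A row lasts 1/8 s, in which the tool goes at most 62.5 mm and 10.7 degrees, less where a joint would pass 70% of its speed; a pose out of reach is approached as far as the arm can. A call with a gripper value outside its range is refused whole. The fingers move at their own pace and stop on an object; the grip force is fixed at half the most. Time passes only in rows, so rows that do not move let the fingers close. It gives the time, the measured TCP pose, the force, the opening and the grip force at its end, in the units of the state.
- env.get_state(): the state, without advancing time (a new reading comes with each control period).
- optics.snapshot(name): name is "scene" or "top"; returns the picture (420x560x3 uint8, red, green, blue); there is no depth.
- optics.camera_model(name): a dict with "K" (3x3 intrinsics, pixels), "R" (3x3) and "t" (3): a world point X has camera coordinates R X + t. Camera axes: x right, y down, z forward; pixel columns grow to the right and rows downward; lengths in mm; the calibration is good to about 2 mm. A picture is of the moment at which its call begins. camera_model takes no time and is no camera call.
- env.job_done(): hands the job in; it is judged then, once.
The state is a dict: "clock": time; "q": joint angles; "joint_vel": joint speeds; "joint_efforts": joint torques, N m; "tool_pos": TCP position; "ee_rot": TCP orientation; "wrist_force": force on the tool from outside, world axes, zero at the start; "wrist_torque": the same for the moment, N m; "finger_gap": finger opening in mm; "finger_force": force on a finger pad.
Only numpy, scipy, OpenCV 4.12 (cv2) and the standard library are available. Lean on these libraries where they do the work, as an engineer would, in place of code of your own. Each camera call takes 0.05 s, during which the arm holds its last target. There are 200 camera calls.

## Working session

There is one attempt and no reset: what is moved stays moved. The work goes in short steps, Python scripts to look and compute and a tool call to move; the robot and the scene stay as the last step left them, time stands still between calls to the robot, and variables do not carry over. Pictures are saved under pics/ and viewed, at most 10 in all, crops included, and the job is handed in when it is done.

Besides the shell and the picture viewer there is one more tool, called as a command line: name --argument value ..., lists and objects as JSON in quotes. carry_out: Moves the arm, as the interface text tells. Its arguments: {"type":"object","properties":{"series":{"type":"string"}},"required":["series"]}

```bash
mkdir -p pics; python3 - <<'E'
from cell import env, optics
import cv2
for n in("scene","top"):
    cv2.imwrite(f"pics/{n}0.png",optics.snapshot(n)[:,:,::-1])
    m=optics.camera_model(n);print(n,m)
print(env.get_state(),env.hold_point_z)
E
```

```text
scene {'K': array([[468.18036719,   0.        , 284.41521345],
       [  0.        , 468.18036719, 205.06409988],
       [  0.        ,   0.        ,   1.        ]]), 'R': array([[-0.11505942,  0.99334426,  0.00533993],
       [ 0.58684019,  0.07230924, -0.80646758],
       [-0.80148607, -0.08965801, -0.59125419]]), 't': array([  -4.14964168, -194.00199538, 1429.81999598])}
top {'K': array([[388.59772861,   0.        , 281.18362935],
       [  0.        , 388.59772861, 212.61419867],
       [  0.        ,   0.        ,   1.        ]]), 'R': array([[ 0.03447569, -0.99939408, -0.00478546],
       [-0.97789167, -0.03274498, -0.20653243],
       [ 0.20625059,  0.01180001, -0.97842805]]), 't': array([ 47.35181731, 430.09383764, 970.62736728])}
{'clock': 0.1, 'q': array([ 1.10470769e+00,  2.63459724e-01, -4.88723292e-02,  1.25940219e+00,
       -4.44978170e-05,  1.41546609e+00]), 'joint_vel': array([-2.40905198e-03, -1.34600940e-03,  1.77038970e-03, -4.81904971e-05,
        4.75067298e-04, -5.49368307e-04]), 'joint_efforts': array([ 4.88651291e-03, -6.38581538e+01,  3.85061216e+01,  9.95374226e-03,
       -4.48581784e-05,  3.73618593e-05]), 'tool_pos': array([160.4530022 , 499.61603321, 230.88157243]), 'ee_rot': array([-4.86138452e-01, -3.10350388e+00,  1.42398710e-03]), 'wrist_force': array([ 0.22666964, -0.07147594, -0.41818543]), 'wrist_torque': array([ 0.02870635, -0.0631784 ,  0.00081015]), 'finger_force': 0.0, 'finger_gap': 85.37556155029777} 18.700000000000003
```

View pics/top0.png

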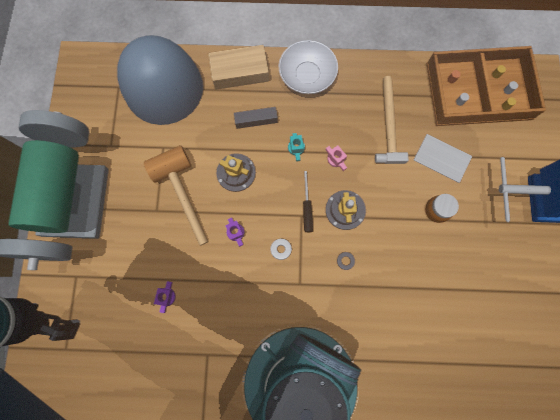

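View pics/scene0.png

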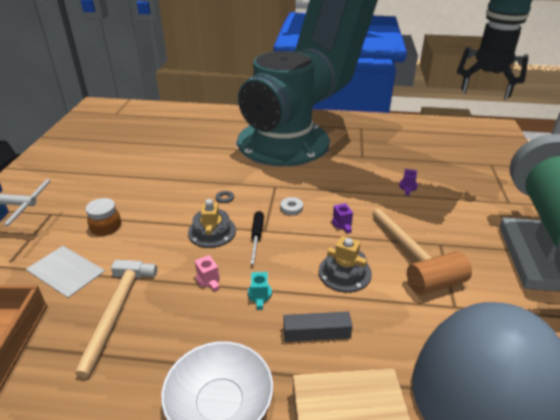

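Two spindles carry brass hubs, A at top px (236,172) / scene (346,262) and B at top (346,209) / scene (211,222). The lookalikes in the top view are turquoise (297,146), pink (337,157), and purple (235,231) and (165,297). I'll compare A and B in one close crop to see which rides high.

```bash
python3 - <<'E'
import cv2,numpy as np
t=cv2.imread("pics/top0.png");s=cv2.imread("pics/scene0.png")
f=lambda im,u,v:cv2.resize(im[v-29:v+29,u-38:u+38],(400,300),interpolation=cv2.INTER_CUBIC)
cv2.imwrite("pics/crop0.png",np.vstack([np.hstack([f(t,236,170),f(t,346,208)]),np.hstack([f(s,346,258),f(s,211,220)])]))
E
```

```text
(no output)
```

View pics/crop0.png

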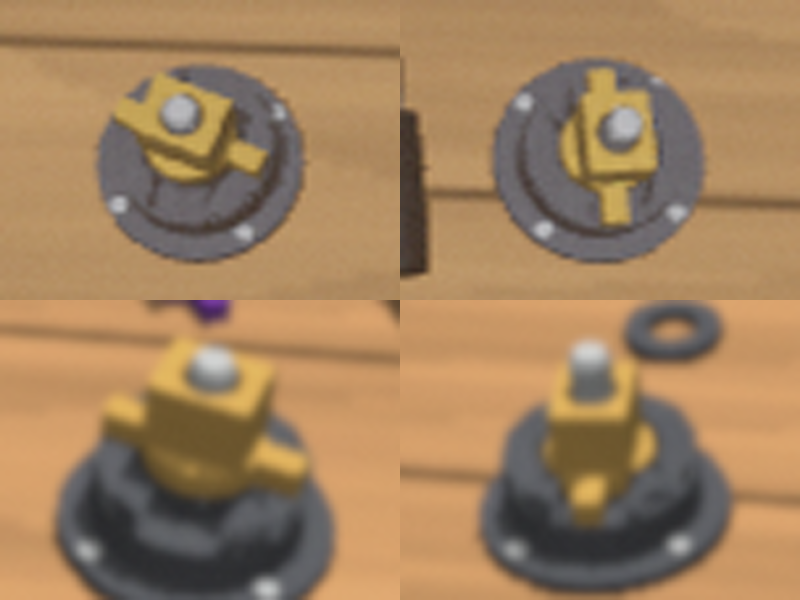

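The crop shows A (left column) is the target: its disc and tabs sit on top of the rim. B (right column) is home, with its tabs flush. Now measuring A's axis, hub yaw and keyway direction, using B to check how the bolts relate to the keyways.

```bash
cat > h.py <<'E'
import cv2,numpy as np
from cell import env,optics
def ray(n,uv,z):
    m=optics.camera_model(n);R=m["R"];c=-R.T@m["t"]
    d=R.T@np.linalg.inv(m["K"])@np.array([*uv,1.]);return (c+d*(z-c[2])/d[2])[:2]
def blobs(im,lo,hi,roi,amin=2):
    u,v,w,h=roi;m=cv2.inRange(cv2.cvtColor(im[v:v+h,u:u+w],cv2.COLOR_BGR2HSV),lo,hi)
    n,l,s,c=cv2.connectedComponentsWithStats(m)
    return m,[(c[i]+[u,v],s[i,4]) for i in range(1,n) if s[i,4]>=amin]
E
python3 - <<'E'
from h import *
t=cv2.imread("pics/top0.png");s=cv2.imread("pics/scene0.png")
for k,n,im,roi in(("A","top",t,(214,150,44,44)),("B","top",t,(324,188,44,44)),("A","scene",s,(316,230,60,60)),("B","scene",s,(186,192,54,54))):
    m,b=blobs(im,(0,0,150),(179,70,255),roi)
    for c,a in b: print(k,n,"bright",c.round(1),a,"z9",ray(n,c,9).round(1),"z90",ray(n,c,90).round(1))
    m,b=blobs(im,(18,130,60),(30,255,255),roi,20)
    for c,a in b: print("  brass",c.round(1),a)
# tab tips (crop -> full pixels), tops at 52 (A) or 40 (B)
f=lambda x,y,u,v:((x+.5)*76/400+u-38-.5,(y+.5)*58/300+v-29-.5)
for nm,P,z,n in(("A top tips",[f(120,107,236,170),f(264,158,236,170)],52,"top"),("A scene tips",[f(106,108,346,258),f(307,165,346,258)],52,"scene"),
 ("B top",[f(601,72,346,208) if 0 else f(201,72,346,208),f(217,215,346,208)],40,"top")):
    p,q=[ray(n,x,z) for x in P];d=q-p;print(nm,p.round(1),q.round(1),"mid",((p+q)/2).round(1),"yaw",np.degrees(np.arctan2(d[1],d[0])).round(1),"len",np.linalg.norm(d).round(1))
# flange outline ellipse centre, z=8 : dark grey mask
for k,C in(("A",(236,172)),("B",(346,209))):
    m=cv2.inRange(cv2.cvtColor(t,cv2.COLOR_BGR2HSV),(0,0,0),(179,75,255));
    u,v=C;mm=np.zeros_like(m);mm[v-24:v+24,u-24:u+24]=m[v-24:v+24,u-24:u+24]
    c=max(cv2.findContours(mm,0,1)[0],key=cv2.contourArea);e=cv2.fitEllipse(cv2.convexHull(c));print(k,"flange",e,ray("top",e[0],6))
E
```

```text
A top bright [231.5 161.8] 28 z9 [575.9 205.8] z90 [547.8 193.5]
A top bright [250.7 162. ] 3 z9 [577.  152.3] z90 [548.8 144.3]
A top bright [219.9 180.2] 9 z9 [521.5 234.5] z90 [497.6 220. ]
A top bright [244.  185.5] 6 z9 [508.6 167.2] z90 [485.8 158. ]
  brass [233.4 166.8] 273
B top bright [356.5 194. ] 2 z9 [ 494.7 -141.6] z90 [ 473.  -126.5]
B top bright [331.  198.3] 7 z9 [480.3 -72.1] z90 [459.7 -62.5]
B top bright [350.5 202.4] 31 z9 [ 470.6 -125. ] z90 [ 450.8 -111.3]
B top bright [360.  219.7] 7 z9 [ 423.4 -150.6] z90 [ 407.3 -134.8]
B top bright [334.9 222.9] 8 z9 [412.5 -83. ] z90 [397.2 -72.6]
  brass [346.6 207.5] 239
A scene bright [348.2 240.5] 39 z9 [452.8 199.8] z90 [548.9 193.4]
A scene bright [323.8 276.8] 6 z9 [572.9 151.2] z90 [654.7 150.6]
A scene bright [358.5 284.5] 12 z9 [586.1 221. ] z90 [666.3 212.1]
  brass [346.5 253.6] 606
B scene bright [208.4 201.2] 33 z9 [ 344.8 -145.7] z90 [ 453.7 -110.9]
B scene bright [225.7 238. ] 7 z9 [477.6 -72.9] z90 [570.7 -46.7]
  brass [210.1 218.1] 353
A top tips [561.4 229. ] [536.3 154.5] mid [548.9 191.7] yaw -108.6 len 78.6
A scene tips [537.3 155. ] [560.9 231.6] mid [549.1 193.3] yaw 72.8 len 80.2
B top [ 489.5 -107.5] [ 415.1 -115.4] mid [ 452.3 -111.4] yaw -173.9 len 74.9
A flange ((235.5374755859375, 172.1900177001953), (37.335777282714844, 39.070640563964844), 64.8999252319336) [546.95430824 193.13948109]
B flange ((345.1995849609375, 209.55499267578125), (39.073944091796875, 40.363983154296875), 110.74301147460938) [ 450.77952174 -111.2331825 ]
```

The shaft axis of A is at about (548.5, 193.2). The hub yaw is about 72° and the keyways lie at about −10.5° (bolts at 35° mod 90, and 45° off the keyways as on B), so the hub needs turning by about −82.5°. The tool's y axis must go from 72° to 162°.

carry_out --series "39 -31 0 0.157 85; 39 -31 0 0.157 85; 39 -31 0 0.157 85; 39 -31 0 0.157 85; 39 -31 0 0.157 85"

```text
clock: 0.72
tool_pos: [356.6, 343.6, 231.1]
ee_rot: [0.746, -3.052, 0.0]
wrist_force: [0.2, 1.5, -0.4]
finger_gap: 85.1
finger_force: 0.0
```

carry_out --series "39 -31 0 0.157 85; 39 -31 0 0.157 85; 39 -31 0 0.157 85; 39 -31 0 0.157 85; 37 -27 0 0.157 85"

```text
clock: 1.35
tool_pos: [549.7, 192.5, 231.0]
ee_rot: [1.856, -2.535, -0.0]
wrist_force: [0.6, 1.0, 0.4]
finger_gap: 84.9
finger_force: 0.0
```

```bash
cat >> h.py <<'E'
def st():
    from scipy.spatial.transform import Rotation as R
    s=env.get_state();y=R.from_rotvec(s["ee_rot"]).as_matrix()[:,1]
    print(s["clock"],s["tool_pos"].round(1),"toolY",np.degrees(np.arctan2(y[1],y[0])).round(1),"q",s["q"].round(2),"F",s["wrist_force"].round(1),"T",s["wrist_torque"].round(2),s["finger_gap"],s["finger_force"])
E
python3 -c "from h import *;st()"
```

```text
1.35 [549.7 192.5 231. ] toolY 162.4 q [ 0.2   0.36  0.1   1.31  0.   -1.07] F [0.6 1.  0.4] T [ 0.01  0.02 -0.02] 84.93294300896433 0.0
```

carry_out --series "-1 0.5 -45 0 85; 0 0 -45 0 85; 0 0 -35 0 85; 0 0 -25 0 85; 0 0 -15 0 85"

```text
clock: 1.98
tool_pos: [546.9, 194.2, 64.9]
ee_rot: [1.849, -2.538, -0.001]
wrist_force: [1.2, 0.4, 0.1]
finger_gap: 84.8
finger_force: 0.0
```

carry_out --series "0 0 -7 0 85; 0 0 0 0 85"

```text
clock: 2.22
tool_pos: [547.7, 194.4, 59.5]
ee_rot: [-1.85, 2.539, -0.0]
wrist_force: [0.3, 0.4, -0.9]
finger_gap: 85.0
finger_force: 0.0
```

```bash
python3 - <<'E'
from h import *
st()
a=optics.snapshot("scene")[170:290,266:426,::-1];b=optics.snapshot("top")[110:230,156:316,::-1]
cv2.imwrite("pics/c1.png",np.hstack([cv2.resize(x,(400,300),interpolation=2) for x in(a,b)]))
E
```

```text
2.225 [547.7 194.4  59.5] toolY 162.1 q [ 0.2   0.46 -0.23  0.88  0.   -1.06] F [ 0.3  0.4 -0.9] T [ 0.04 -0.03 -0.01] 84.9567151840423 0.0
```

View pics/c1.png

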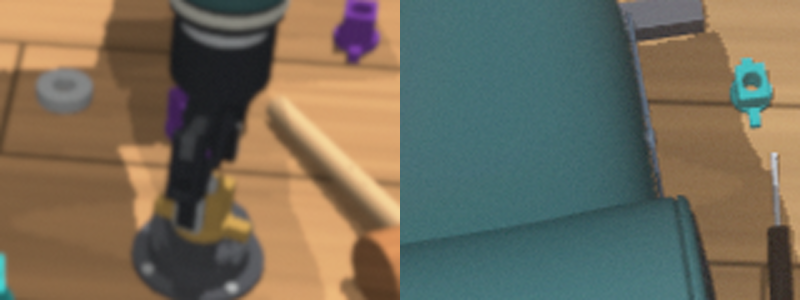

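The scene crop shows the open fingers straddling the boss at about (200,200), with the body clear. The top view is blocked by the arm. Closing now.

carry_out --series "1 -1 -1 0 40; 0 0 0 0 25; 0 0 0 0 25; 0 0 0 0 25; 0 0 0 0 25"

```text
clock: 2.95
tool_pos: [548.8, 193.4, 58.7]
ee_rot: [-1.85, 2.539, -0.0]
wrist_force: [-0.9, 0.7, 6.2]
finger_gap: 30.8
finger_force: 62.2
```

```bash
python3 -c "from h import *;st()"
```

```text
2.95 [548.8 193.4  58.7] toolY 162.2 q [ 0.2   0.46 -0.23  0.88 -0.   -1.06] F [-0.9  0.7  6.2] T [-0.01  0.21  0.01] 30.831559415400925 62.223335505696014
```

carry_out --series "0 0 0.5 -0.12 25; 0 0 0 -0.16 25; 0 0 0 -0.16 25; 0 0 0 -0.16 25; 0 0 0 -0.16 25"

```text
clock: 3.58
tool_pos: [548.5, 193.4, 58.7]
ee_rot: [0.768, -3.046, -0.0]
wrist_force: [-0.2, 0.9, -1.4]
finger_gap: 30.8
finger_force: 61.9
```

```bash
python3 -c "from h import *;st()"
```

```text
3.575 [548.5 193.4  58.7] toolY 118.3 q [ 0.2   0.46 -0.23  0.88  0.   -0.3 ] F [-0.2  0.9 -1.4] T [ 0.04 -0.03  0.04] 30.810549422781644 61.898418178316206
```

carry_out --series "0 0 0 -0.16 25; 0 0 0 -0.16 25; 0 0 0 -0.16 25; 0 0 0 -0.12 25; 0 0 0 -0.08 25"

```text
clock: 4.2
tool_pos: [548.2, 193.3, 58.3]
ee_rot: [-0.289, -3.127, 0.0]
wrist_force: [0.3, -0.5, -4.9]
finger_gap: 31.1
finger_force: 62.0
```

carry_out --series "0 0 0 0 25; 0 0 -2 0 25; 0 0 -2 0 25; 0 0 -2 0 25"

```text
clock: 4.7
tool_pos: [548.5, 193.3, 52.6]
ee_rot: [-0.283, -3.129, 0.0]
wrist_force: [0.4, 0.3, -4.5]
finger_gap: 30.9
finger_force: 62.1
```

```bash
python3 -c "from h import *;st()"
```

```text
4.7 [548.5 193.3  52.6] toolY 79.7 q [ 0.2   0.47 -0.24  0.86  0.    0.38] F [ 0.4  0.3 -4.5] T [-0.02  0.03  0.02] 30.920631692125273 62.055828777956776
```

The hub went down 6 mm with no upward force, so the tabs are in the keyways. I'll lower most of the rest and let go.

carry_out --series "0 0 -2 0 25; 0 0 -2 0 25; 0 0 -1.5 0 25; 0 0 0 0 25"

```text
clock: 5.2
tool_pos: [548.5, 193.3, 47.2]
ee_rot: [-0.284, -3.129, 0.0]
wrist_force: [-0.4, 0.3, -5.2]
finger_gap: 30.8
finger_force: 62.1
```

carry_out --series "0 0 0 0 45; 0 0 0 0 85; 0 0 0 0 85; 0 0 0 0 85; 0 0 0 0 85"

```text
clock: 5.82
tool_pos: [548.6, 193.4, 47.3]
ee_rot: [0.284, 3.129, -0.0]
wrist_force: [-0.0, 0.2, 1.0]
finger_gap: 85.1
finger_force: 0.0
```

carry_out --series "0 0 15 0 85; 0 0 35 0 85; 0 0 45 0 85; 0 0 45 0 85; 0 0 35 0 85"

```text
clock: 6.45
tool_pos: [548.6, 193.4, 225.4]
ee_rot: [0.283, 3.127, 0.001]
wrist_force: [-0.3, 0.8, -0.1]
finger_gap: 85.0
finger_force: 0.0
```

carry_out --series "-30 40 20 0 85; -40 50 0 0 85; -40 45 0 0 85; -40 40 0 0 85; 0 0 0 0 85"

```text
clock: 7.08
tool_pos: [396.9, 369.2, 243.6]
ee_rot: [0.277, 3.129, 0.001]
wrist_force: [0.8, -0.1, 0.3]
finger_gap: 84.9
finger_force: 0.0
```

```bash
python3 - <<'E'
from h import *
st()
s=optics.snapshot("scene")[:,:,::-1];t=optics.snapshot("top")[:,:,::-1]
f=lambda im,u,v:cv2.resize(im[v-29:v+29,u-38:u+38],(400,300),interpolation=cv2.INTER_CUBIC)
cv2.imwrite("pics/crop2.png",np.vstack([np.hstack([f(t,236,170),f(t,346,208)]),np.hstack([f(s,346,258),f(s,211,220)])]))
E
```

```text
7.075 [396.9 369.2 243.6] toolY 79.9 q [0.6  0.29 0.02 1.3  0.   0.78] F [ 0.8 -0.1  0.3] T [-0.06 -0.   -0.01] 84.87451693253436 0.0
```

View pics/crop2.png

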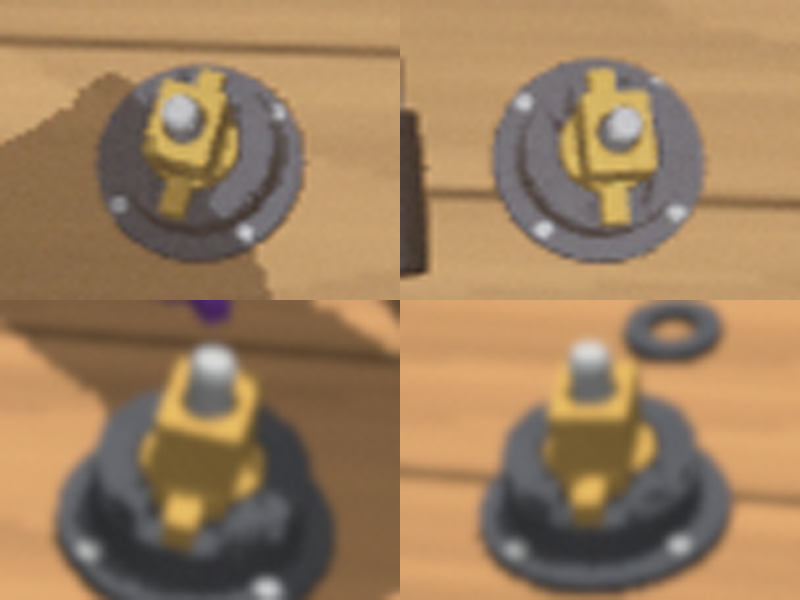

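In the crop, hub A (left) now matches B: tabs down in the keyways at about (182,520), and the same shaft length showing above a level boss. B is unchanged.

```bash
python3 -c "from cell import env;print(env.job_done())"
```

```text
the job is handed in; nothing more can be done
None
```

I turned the high-riding hub about 82° and it dropped into its keyways; it looks fully down and level in the last pictures. The gripper is off it, the other hub was not touched, and the job was handed in at about 7 s.

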